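# Free the taper plug from a spent core

## Task

The wrap has run out: recover the metal taper plug that is jammed in the top of the spent cardboard core in the bench holder. Twist it by its cross-bar, about an eighth of a turn or more, to break it free while it is still down in its seat, then draw it out and stand it upright in the empty grey tray, setting it down rather than dropping it. Leave the other things on the bench where they are.

Things in the scene. Friction and masses are not known exactly. Their poses are not given: they have to be found in the camera images.
- plug: Bare aluminium taper plug with a T handle, 103 mm tall, 0.25-0.5 kg. Origin: centre of its underside, z up its axis. Body: 62 mm diameter at the underside, 75 mm at 60 mm height, flat top at 66 mm; above it an 18 mm stem and the cross-bar. At the start it stands upright in the core, underside 75 mm above the table, x axis along the core's x. It stands steadily on its underside.
- plug_bar (a point): Centre of the plug's square steel cross-bar, 96 mm above the plug's underside (171 mm above the table at the start). Bar: 14 x 14 mm in section, 110 mm long along the plug's y axis (55 mm each side); axes as plug. Turning takes about 0.4 N m (8 to 12 N sideways near a bar end); the plug stays at the angle where it is left, with no stop.
- core: Spent cardboard core: upright tube, outside diameter 100 mm, inside 76 mm, rim 130 mm above the table, clamped in a round steel holder (foot 130 mm across, 8 mm thick; collar 116 mm across up to 40 mm) fixed to the bench. Origin: centre of the foot's underside on the table, z up. Another, loose bare core (110 mm tall) has no plug and no holder.
- core_mouth (a point): Centre of the core's top rim, 130 mm above the table; about 55 mm of the plug is inside it. The jammed plug yields only a few mm to a straight pull until turned about its axis by 0.4 rad (23 degrees) from its start angle, either way; 0.6 to 1 rad is ample. Then it lifts straight out easily; turned back to its start angle it would be held again.
- tray: Empty grey plastic tray, open on top, outside 160 mm (its x) x 130 mm (its y) x 35 mm high, walls and floor 4 mm thick, 0.5 kg, loose on the table. Origin: centre of its underside, z up.
- knife_box: Black flat lidded box lying between the core and the tray, 302 x 62 x 30 mm, long along its x. Origin: centre of its underside. Bystander.
- tape_dispenser: Green tape dispenser, 170 x 55 x 88 mm. Origin: centre of its underside. Bystander.
- sanitizer: White bottle, 72 mm diameter, 170 mm tall. Origin: centre of its underside. Bystander.
- tape_roll: Brown tape roll lying flat, 110 mm across, 48 mm high. Origin: centre of its underside. Bystander.
- spare_core: Loose bare cardboard core standing upright, 100 mm across, 110 mm tall, open. Origin: centre of its underside. Bystander.
- cutter: Grey utility cutter lying flat, about 150 x 20 x 17 mm, long along its x. Origin: centre of its handle's underside. Bystander.

How it is judged:
On the way, in this order (a step that is already met when the one before it is completed fails the run):
1. the plug has been twisted by at least 0.25 rad in the core while still down in its seat (angle between the x axis of plug and the x axis of core, either way round above 0.25 rad and z of plug in the frame of core below 0.087 m and horizontal distance between plug and core below 0.015 m), for 0.05 s.
2. the plug has been drawn out: its underside is above the core's rim (height (world z) of plug above 0.135 m), for 0.05 s.
At the end, for the whole second after the job is handed in: The plug stands upright (within 0.15 rad) on the floor of the tray (underside within 12 mm of the tray's underside height, axis within 70 mm of the tray's centre), released and at rest, the tray flat (angle between plug's own z axis and vertical below 0.15 rad and horizontal distance between plug and tray below 0.07 m and z of plug in the frame of tray between -0.005 and 0.012 m and linear speed of plug below 0.02 m/s and angle between tray's own z axis and vertical below 0.08 rad); the robot touches nothing.
It fails at once if the plug is dropped or thrown (faster than 1 m/s) (linear speed of plug above 1 m/s).
It fails at once if another thing on the bench is moved by more than 30 mm (distance of any of knife_box, tape_dispenser, sanitizer, tape_roll, spare_core, cutter from where it was at the start of the episode above 0.03 m).
It also fails if it takes over 58 s, if anything falls off the work surface, if the arm or the gripper's body presses on something with over 40 N, if the wrist force passes 120 N, or if a joint passes its speed limit or range.

## Robot

A 6-joint arm with a two-finger parallel gripper is mounted at the origin on the work surface. World frame = base frame: x ahead of the robot, y to its left, z up, the work surface at z = 0. Lengths are in m, angles in rad, forces in N, time in s.
With the tool pointing down it reaches from about 0.4 to 0.825 m from the base axis. Payload 7 kg.
Tool frame: the origin (TCP) lies at the very end of the fingers, on their centre line; the grasp point (between the pads) lies arm.hold_point_z behind it (arm.hold_point_z is the distance from the TCP to the grasp point, in m); z points along the fingers, y is the line along which they close (so a half turn about z gives the same grasp; the last joint's range is limited). The gripper opens to 88 mm and grips with 3 to 60 N. Pads are 19 mm wide; open, the fingers measure 130 mm over their backs; the gripper's body (78 mm by 193 mm) begins 47 mm behind the grasp point.
Start: joints at [1.634, 0.359, 0.012, 0, -1.224, -0.288], TCP at [0.15, 0.658, 0.227] pointing down, gripper open.
Joint ranges: [-3.07, 3.07], [-1.43, 2.12], [-1.02, 1.25], [-3.03, 1.67], [-3.05, -0], [-3.03, 3.03]. Speed limits (rad/s): [2.39, 2.39, 3.01, 3.14, 3.14, 3.14].

## Interface

Orientations are given as [roll, pitch, yaw] about the fixed x, y, z axes, in that order (R = Rz(yaw) Ry(pitch) Rx(roll)).
In Python, from station import arm gives the robot as it stands.
- The arm moves only by the tool shift_gripper, called after "Request:" by a JSON object that holds its "method" and its "body". Schema: {"type":"object","properties":{"steps":{"type":"array","items":{"type":"array","items":{"type":"array","items":{"type":"number"},"minItems":5,"maxItems":5},"minItems":1,"maxItems":20},"minItems":1,"maxItems":1},"force":{"type":"number"},"only":{"type":"string"},"quiet":{"type":"boolean"},"lines":{"type":"string"}},"required":["steps"],"additionalProperties":false}. steps is a list that holds a single list of rows (three levels of brackets), with 1 to 20 rows, each of 5 numbers: the finger opening in m, then dx, dy, dz in units of 25 mm, then a turn about the tool's z in rad; each row is the pose to reach, as a shift and turn from the pose commanded when the call began, along the tool's axes at that moment; what a row does not reach only later rows make up. A row lasts 1/12 s, in which the tool goes at most 0.0417 m and 0.125 rad, less where a joint would pass 70% of its speed; a pose out of reach is approached as far as the arm can. The fingers move at their own pace and stop on an object; force is the grip in N (left out, the last holds). Time passes only in rows, so rows that do not move let the fingers close. The tool returns the time, the measured TCP pose, the force, the opening and the grip force at its end. only (a regular expression) keeps the lines of the reply that match it, lines (a string "A,B") keeps lines A to B, and quiet returns only ok. Input that does not fit is refused with a message, and nothing moves.
- arm.get_state(): the state, without advancing time (a new reading comes with each control period).
- arm.grab_frame(name): name is "scene" or "top"; returns the picture (480x640x3 uint8, red, green, blue); there is no depth.
- arm.camera_params(name): a dict with "fx", "fy", "cx", "cy" (pixels), "D" ([k1, k2, p1, p2, k3] as OpenCV has them; the pictures are not rectified), "T" (4x4, takes a point from camera to world coordinates). Camera axes: x right, y down, z forward; pixel columns grow to the right and rows downward; lengths in m; the calibration is good to about 2 mm. A picture is of the moment at which its call begins. camera_params takes no time and is no camera call.
- arm.job_done(): hands the job in; it is judged then, once.
The state is a dict: "t": time; "q": joint angles; "qd": joint speeds; "joint_efforts": joint torques, N m; "eef_pos": TCP position; "ee_rot": TCP orientation; "force": force on the tool from outside, world axes, zero at the start; "moment": the same for the moment, N m; "width": finger opening in m; "gripper_force": force on a finger pad.
Only numpy, scipy, OpenCV 4.12 (cv2) and the standard library are available. Lean on these libraries where they do the work, as an engineer would, in place of code of your own. Each camera call takes 0.05 s, during which the arm holds its last target. There are 200 camera calls.

## Working session

There is one attempt and no reset: what is moved stays moved. The work goes in short steps, Python scripts to look and compute and a tool call to move; the robot and the scene stay as the last step left them, time stands still between calls to the robot, and variables do not carry over. Pictures are saved under pics/ and viewed, at most 10 in all, crops included, and the job is handed in when it is done.

```bash
ls; mkdir -p pics
```

Run:
```python
from station import arm
import cv2
for n in("scene","top"):
    cv2.imwrite(f"pics/{n}0.png",arm.grab_frame(n)[:,:,::-1]); p=arm.camera_params(n);print(n,p)
s=arm.get_state();print(s['t'],s['eef_pos'],s['ee_rot'],s['width'],arm.hold_point_z)
```

```text
pics
station.py
scene {'fx': 446.4213136875673, 'fy': 446.4213136875673, 'cx': 326.5721762822691, 'cy': 236.7776949235957, 'D': array([-0.06461265,  0.        ,  0.        ,  0.        ,  0.        ]), 'T': array([[ 0.4074469 ,  0.53314571, -0.74144634,  1.62189172],
       [ 0.91311874, -0.25045052,  0.32169661, -0.43565231],
       [-0.01418446, -0.80810283, -0.58887062,  0.90049982],
       [ 0.        ,  0.        ,  0.        ,  1.        ]])}
top {'fx': 580.8568190789058, 'fy': 580.8568190789058, 'cx': 323.45851648978663, 'cy': 240.35444865434485, 'D': array([-0.1260625,  0.       ,  0.       ,  0.       ,  0.       ]), 'T': array([[ 0.00170553, -0.99222527,  0.12444322,  0.45878968],
       [-0.99997315, -0.00257917, -0.00685961,  0.01785546],
       [ 0.00712724, -0.12442818, -0.99220302,  1.50249675],
       [ 0.        ,  0.        ,  0.        ,  1.        ]])}
0.1 [0.15039431 0.65758412 0.22569281] [ 3.14007116e+00 -1.56228582e-04 -2.24955291e-01] 0.0875613961130785 0.0188
```

View pics/scene0.png

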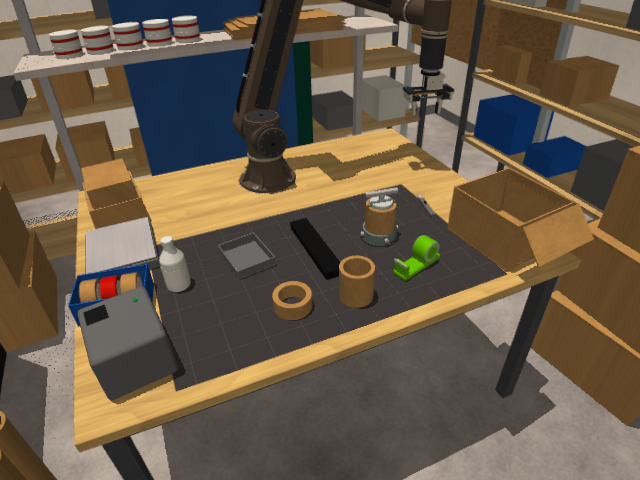

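View pics/top0.png

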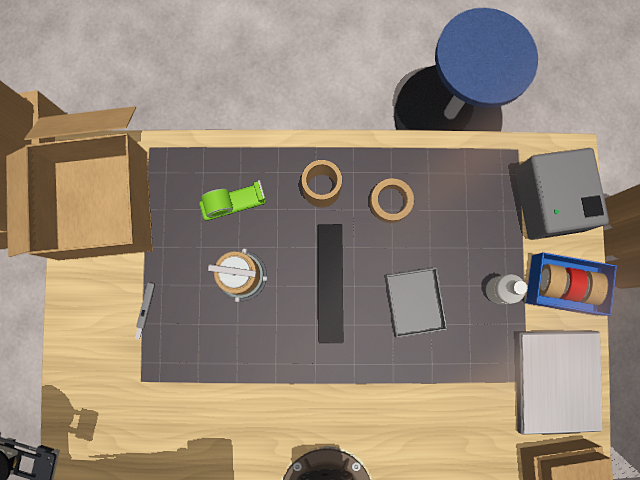

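The scene view shows the plug in the holder at about (380,200) and the tray at (247,253). In the top view the bar runs about (208,267)–(256,275) and the tray rim is about (386,275), (436,269), (445,327), (398,335). I'll zoom in on the bar and the tray.

Run:
```python
import cv2,numpy as np
t=cv2.imread('pics/top0.png');s=cv2.imread('pics/scene0.png')
z=lambda a,f:cv2.resize(a,None,fx=f,fy=f,interpolation=cv2.INTER_CUBIC)
a=z(t[235:310,195:275],5);b=z(t[255:345,375:455],5)[:375];c=z(s[180:255,350:410],5)
cv2.imwrite('pics/zoom.png',z(np.hstack([a,c]),1));
```

Create h.py:
```python
import cv2,numpy as np
def ray(P,uv):
    K=np.array([[P['fx'],0,P['cx']],[0,P['fy'],P['cy']],[0,0,1]])
    n=cv2.undistortPoints(np.array(uv,float).reshape(-1,1,2),K,P['D']).reshape(-1,2)
    return P['T'][:3,3],np.c_[n,np.ones(len(n))]@P['T'][:3,:3].T
def plane(P,uv,z):
    o,d=ray(P,uv);return o+d*((z-o[2])/d[:,2])[:,None]
def two(P,a,Q,b):
    o1,d1=ray(P,[a]);o2,d2=ray(Q,[b]);A=np.c_[d1[0],-d2[0]];k=np.linalg.lstsq(A,o2-o1,rcond=None)[0]
    p,q=o1+k[0]*d1[0],o2+k[1]*d2[0];return (p+q)/2,np.linalg.norm(p-q)
```

```text
(no output)
```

View pics/zoom.png

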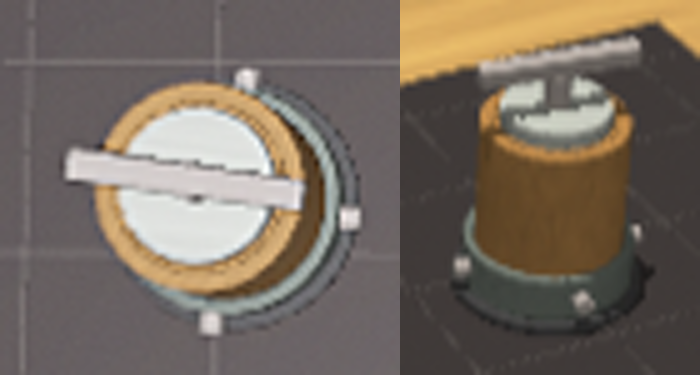

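The left crop shows the bar's top face from (69,164) to (302,196), so its centre is near (186,180). The plug's top disc is centred near (196,187). In the scene crop on the right, the bar's centre is at about (560,61).

Run:
```python
from station import arm
from h import *
T=arm.camera_params('top');S=arm.camera_params('scene')
f=lambda x,y:(195+x/5-.4,235+y/5-.4)
e=plane(T,[f(69,164),f(302,196)],.178);d=e[0]-e[1]
print('bar',e,e.mean(0),np.linalg.norm(d),'yaw of bar dir',np.arctan2(d[1],d[0]))
print('disc',plane(T,[f(196,187)],.141),'rim',plane(T,[f(199,187)],.130))
print('two',two(T,f(186,180),S,(350+160/5-.4,180+58/5-.4)))
# tray by colour
im=cv2.imread('pics/top0.png');hsv=cv2.cvtColor(im,cv2.COLOR_BGR2HSV)
m=((hsv[...,2]>95)&(hsv[...,1]<40)).astype(np.uint8)*255
w=np.zeros_like(m);w[255:350,375:460]=m[255:350,375:460]
c=max(cv2.findContours(w,0,2)[0],key=cv2.contourArea);r=cv2.minAreaRect(c);b=cv2.boxPoints(r);print(r)
for z in(.035,.004):
    p=plane(T,b,z);print(z,p.round(4),p.mean(0),np.linalg.norm(np.diff(p,axis=0),axis=1))
# box
m=(im.max(2)<45).astype(np.uint8);w=np.zeros_like(m);w[200:360,300:360]=m[200:360,300:360]
c=max(cv2.findContours(w,0,2)[0],key=cv2.contourArea);print('box',plane(T,cv2.boxPoints(cv2.minAreaRect(c)),.03).round(3))
s=arm.get_state();from scipy.spatial.transform import Rotation as R
print(R.from_euler('xyz',s['ee_rot']).as_matrix().round(3))
```

```text
bar [[0.56170588 0.272497   0.178     ]
 [0.54749116 0.1649786  0.178     ]] [0.55459852 0.2187378  0.178     ] 0.10845396627531688 yaw of bar dir 1.4393513117722858
disc [[0.55399879 0.21916837 0.141     ]] rim [[0.55477423 0.21936543 0.13      ]]
two (array([0.55558362, 0.22038008, 0.1742873 ]), np.float64(0.003205316503713105))
((417.0, 302.0), (93.99998474121094, 83.99998474121094), 90.0)
0.035 [[ 0.6057 -0.1234  0.035 ]
 [ 0.606  -0.3394  0.035 ]
 [ 0.3677 -0.3344  0.035 ]
 [ 0.3691 -0.1218  0.035 ]] [ 0.48712157 -0.22974592  0.035     ] [0.21601241 0.23825616 0.21264114]
0.004 [[ 0.6088 -0.1264  0.004 ]
 [ 0.6091 -0.347   0.004 ]
 [ 0.3658 -0.3418  0.004 ]
 [ 0.3672 -0.1247  0.004 ]] [ 0.48772006 -0.23497635  0.004     ] [0.22057554 0.24328918 0.21713306]
box [[0.683 0.024 0.03 ]
 [0.683 0.022 0.03 ]
 [0.456 0.021 0.03 ]
 [0.456 0.024 0.03 ]]
[[ 0.975 -0.223 -0.   ]
 [-0.223 -0.975 -0.002]
 [ 0.     0.002 -1.   ]]
```
Bar centre (0.5548,0.2190), all consistent. Direction yaw 1.439 (plug y axis) → plug yaw -0.131.

Careful with the scale: shifts go in units of 25 mm. That gives: 0.49 m is 19.6, 0.3176 m is 12.704.

Request:
{"method": "shift_gripper", "body": {"steps": [[[0.088, 6.4, 4, 0, 0.5], [0.088, 6.4, 4, 0, 0.5], [0.088, 6.4, 4, 0, 0.5], [0.088, 6.4, 4, 0, 0.5], [0.088, 12.8, 8.4, 0, 1], [0.088, 12.8, 8.4, 0, 1], [0.088, 12.8, 8.4, 0, 1], [0.088, 12.8, 8.4, 0, 1], [0.088, 12.8, 8.4, 0, 1], [0.088, 19.6, 12.704, 0, 1.477], [0.088, 19.6, 12.704, 0, 1.477], [0.088, 19.6, 12.704, 0, 1.477], [0.088, 19.6, 12.704, 0, 1.477], [0.088, 19.6, 12.704, 0, 1.477], [0.088, 19.6, 12.704, 0, 1.477], [0.088, 19.6, 12.704, 0, 1.477], [0.088, 19.6, 12.704, 0, 1.477], [0.088, 19.6, 12.704, 0, 1.477]]]}}

```text
t: 1.6
eef_pos: [0.5567, 0.2398, 0.2264]
ee_rot: [3.141, -0.0, -1.701]
force: [0.5, 1.1, -0.5]
width: 0.0875
gripper_force: 0.0
```

Run:
```python
from station import arm
from h import *
T=arm.camera_params('top')
p=plane(T,[(386,275),(436,269),(445,327),(398,335)],.035);print(p.round(4),p.mean(0),np.linalg.norm(np.diff(p,axis=0),axis=1))
cv2.imwrite('pics/top1.png',arm.grab_frame('top')[:,:,::-1]);cv2.imwrite('pics/scene1.png',arm.grab_frame('scene')[:,:,::-1])
z=lambda a,f:cv2.resize(a,None,fx=f,fy=f,interpolation=cv2.INTER_CUBIC)
t=cv2.imread('pics/top0.png');a=z(t[260:345,375:455],4);b=z(cv2.imread('pics/scene1.png')[145:230,340:440],4);cv2.imwrite('pics/z1.png',np.hstack([a,b]))
print(arm.get_state()['q'])
```

```text
[[ 0.5548 -0.1509  0.035 ]
 [ 0.5701 -0.2791  0.035 ]
 [ 0.4232 -0.2995  0.035 ]
 [ 0.4038 -0.1799  0.035 ]] [ 0.48796357 -0.22733943  0.035     ] [0.12904459 0.14825179 0.12115559]
[ 7.29312009e-01  2.46453856e-01 -1.46415654e-01 -1.20526066e-04
 -1.17777037e+00 -8.58357819e-01]
```

View pics/z1.png

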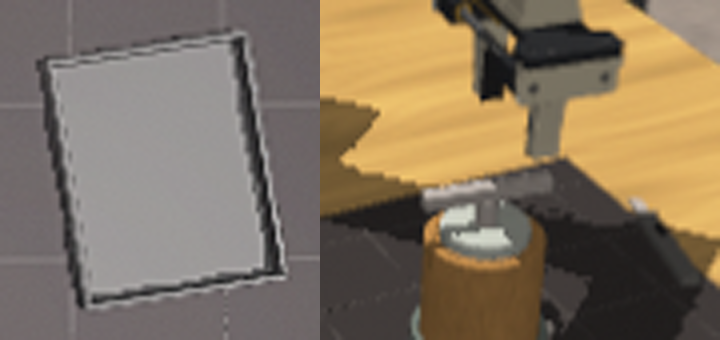

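Tray rim corners in the crop are (40,60), (243,33), (286,274) and (84,306). The gripper's open fingers are above the +y half of the bar. Next: lower and close.

To row units: 0.074 m is 2.96, 0.065 m is 2.6.

Request:
{"method": "shift_gripper", "body": {"steps": [[[0.088, 0, 0, 1.2, 0], [0.088, 0, 0, 2, 0], [0.088, 0, 0, 2.6, 0], [0.088, 0, 0, 2.96, 0], [0.088, 0, 0, 2.96, 0], [0.088, 0, 0, 2.96, 0], [0, 0, 0, 2.96, 0], [0, 0, 0, 2.96, 0], [0, 0, 0, 2.96, 0], [0, 0, 0, 2.96, 0], [0, 0, 0, 2.96, 0], [0, 0, 0, 2.96, 0], [0, 0, 0, 2.96, 0], [0, 0, 0, 2.96, 0], [0, 0, 0, 2.96, 0], [0, 0, 0, 2.96, 0]]], "force": 60}}

```text
t: 3.03
eef_pos: [0.5574, 0.2391, 0.1525]
ee_rot: [3.142, -0.0, -1.702]
force: [0.4, -0.4, -0.3]
width: 0.0265
gripper_force: 0.0
```

Run:
```python
from station import arm
from h import *
T=arm.camera_params('top')
p=plane(T,[(384.6,274.6),(435.4,267.9),(446.1,328.1),(395.6,336.1)],.035);print(p.mean(0),np.linalg.norm(np.diff(p,axis=0),axis=1))
S=arm.get_state();print(S['force'],S['moment'],S['eef_pos'],S['ee_rot'])
yaw=S['ee_rot'][2];c=np.array([.5548,.2190])-S['eef_pos'][:2]
x=np.array([np.cos(yaw),np.sin(yaw)]);y=np.array([np.sin(yaw),-np.cos(yaw)]);cx=np.array([c@x,c@y]);print('axis in tool',cx)
for a in (.2,.4,.6,.8,.9):
    R=np.array([[np.cos(a),-np.sin(a)],[np.sin(a),np.cos(a)]]);print(a,(cx-R@cx).round(4))
```

```text
[ 0.48754305 -0.22525155  0.035     ] [0.13131365 0.15441275 0.12988732]
[ 0.38561945 -0.40084242 -0.29051406] [ 0.08619348 -0.08619054 -0.01998269] [0.5573635  0.23914072 0.15252088] [ 3.14154938e+00 -5.86937962e-05 -1.70183824e+00]
axis in tool [ 2.03030034e-02 -9.02140958e-05]
0.2 [ 0.0004 -0.004 ]
0.4 [ 0.0016 -0.0079]
0.6 [ 0.0035 -0.0115]
0.8 [ 0.0061 -0.0146]
0.9 [ 0.0076 -0.0159]
```

Request:
{"method": "shift_gripper", "body": {"steps": [[[0, 0, 0, 0, 0], [0, 0, 0, 0, 0], [0, 0, 0, 0, 0], [0, 0, 0, 0, 0], [0, 0, 0, 0, 0], [0, 0, 0, 0, 0], [0, 0, 0, 0, 0]]], "force": 60}}

```text
t: 3.62
eef_pos: [0.5574, 0.2392, 0.1525]
ee_rot: [3.142, 0.0, -1.702]
force: [1.0, 0.6, -2.0]
width: 0.0133
gripper_force: 60.0
```

Gripped: the opening is 13.3 mm against a 14 mm bar. Now the twist along the arc.

Request:
{"method": "shift_gripper", "body": {"steps": [[[0, 0.004, -0.08, 0, 0.1], [0, 0.016, -0.16, 0, 0.2], [0, 0.036, -0.24, 0, 0.3], [0, 0.064, -0.316, 0, 0.4], [0, 0.1, -0.388, 0, 0.5], [0, 0.14, -0.46, 0, 0.6], [0, 0.192, -0.524, 0, 0.7], [0, 0.244, -0.584, 0, 0.8], [0, 0.244, -0.584, 0, 0.8], [0, 0.244, -0.584, 0, 0.8], [0, 0.244, -0.584, 0, 0.8]]]}}

```text
t: 4.53
eef_pos: [0.5709, 0.2313, 0.1525]
ee_rot: [3.141, -0.0, -2.499]
force: [-0.2, 2.5, -0.6]
width: 0.0135
gripper_force: 60.0
```

Run:
```python
from station import arm
import cv2,numpy as np
a=arm.grab_frame('scene')[:,:,::-1][150:225,340:430];b=arm.grab_frame('top')[:,:,::-1][235:310,195:275]
cv2.imwrite('pics/tw.png',cv2.resize(np.hstack([a,b]),None,fx=4,fy=4,interpolation=cv2.INTER_CUBIC));print(arm.get_state()['moment'])
```

```text
[0.95574969 0.07991281 0.00297041]
```

View pics/tw.png

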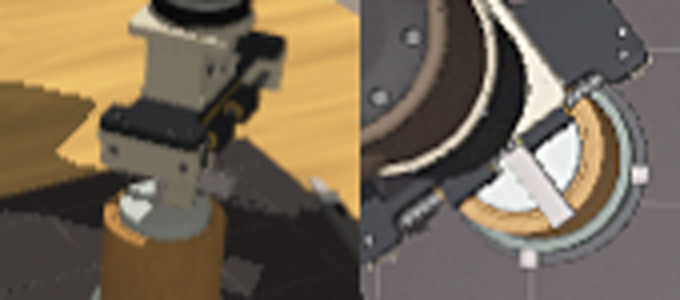

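The right crop shows the bar turned with the gripper, now steep from (510,155) to (565,220), with the plug still seated. I'll lift it straight up.

To row units: -0.09 m is -3.6, -0.08 m is -3.2.

Request:
{"method": "shift_gripper", "body": {"steps": [[[0, 0, 0, -0.16, 0], [0, 0, 0, -0.32, 0], [0, 0, 0, -0.6, 0], [0, 0, 0, -0.88, 0], [0, 0, 0, -1.2, 0], [0, 0, 0, -1.6, 0], [0, 0, 0, -2, 0], [0, 0, 0, -2.4, 0], [0, 0, 0, -2.8, 0], [0, 0, 0, -3.2, 0], [0, 0, 0, -3.52, 0], [0, 0, 0, -3.6, 0], [0, 0, 0, -3.6, 0], [0, 0, 0, -3.6, 0]]]}}

```text
t: 5.8
eef_pos: [0.5708, 0.2312, 0.2422]
ee_rot: [3.141, -0.0, -2.502]
force: [-0.5, 0.2, -4.3]
width: 0.0136
gripper_force: 60.0
```

Run:
```python
from station import arm
import cv2,numpy as np
a=arm.grab_frame('scene')[:,:,::-1][120:235,320:440]
cv2.imwrite('pics/up.png',cv2.resize(a,None,fx=4,fy=4,interpolation=cv2.INTER_CUBIC))
s=arm.get_state();yaw=s['ee_rot'][2];x=np.array([np.cos(yaw),np.sin(yaw)]);y=np.array([np.sin(yaw),-np.cos(yaw)])
ax=s['eef_pos'][:2]+.0203*x;print(s['moment'],s['eef_pos'],s['ee_rot'],'axis',ax)
d=np.array([.4875,-.2255])-ax;print('to tray, tool axes',d@x,d@y)
```

```text
[ 0.10051585 -0.16308411  0.00833436] [0.5706284  0.23106472 0.24186693] [ 3.14132462e+00 -1.14127586e-03 -2.50188628e+00] axis [0.55434229 0.21894644]
to tray, tool axes 0.3189423382333519 -0.316664350695707
```

View pics/up.png

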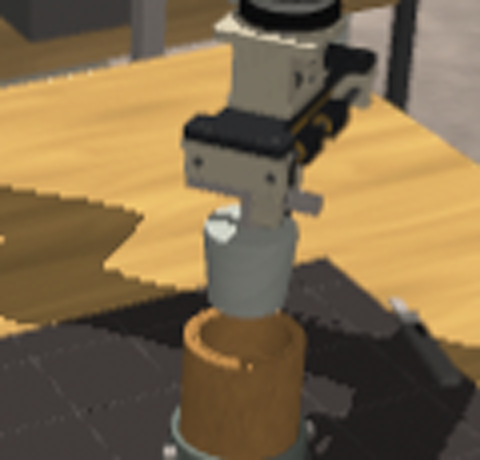

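The plug hangs clear above the core, with its underside at (248,300) in the crop, upright and about 35 mm above the rim. Carrying it to the tray.

To row units: -0.1 m is -4, 0.1 m is 4.

Request:
{"method": "shift_gripper", "body": {"steps": [[[0, 0.32, -0.32, 0, 0], [0, 0.88, -0.88, 0, 0], [0, 1.6, -1.6, 0, 0], [0, 2.4, -2.4, 0, 0], [0, 3.2, -3.2, 0, 0], [0, 4, -4, 0, 0], [0, 4.8, -4.8, 0, 0], [0, 5.6, -5.6, 0, 0], [0, 6.4, -6.4, 0, 0], [0, 7.2, -7.2, 0, 0], [0, 8, -8, 0, 0], [0, 8.8, -8.8, 0, 0], [0, 9.6, -9.6, 0, 0], [0, 10.4, -10.4, 0, 0], [0, 11.2, -11.2, 0, 0], [0, 11.84, -11.8, 0, 0], [0, 12.32, -12.28, 0, 0], [0, 12.64, -12.56, 0, 0], [0, 12.76, -12.668, 0, 0], [0, 12.76, -12.668, 0, 0]]]}}

```text
t: 7.52
eef_pos: [0.5035, -0.2141, 0.2424]
ee_rot: [3.141, -0.0, -2.503]
force: [0.8, 0.1, -3.3]
width: 0.0135
gripper_force: 60.0
```

Request:
{"method": "shift_gripper", "body": {"steps": [[[0, 0, 0, 0.4, 0], [0, 0, 0, 1.2, 0], [0, 0, 0, 2, 0], [0, 0, 0, 2.8, 0], [0, 0, 0, 3.6, 0], [0, 0, 0, 4.2, 0], [0, 0, 0, 4.8, 0], [0, 0, 0, 5, 0], [0, 0, 0, 5, 0], [0, 0, 0, 5, 0]]]}}

```text
t: 8.35
eef_pos: [0.5045, -0.2128, 0.1177]
ee_rot: [-3.142, -0.0, -2.501]
force: [0.2, 0.2, -3.2]
width: 0.0134
gripper_force: 60.0
```

Run:
```python
from station import arm
import cv2,numpy as np
a=arm.grab_frame('scene')[:,:,::-1][150:290,160:320];b=arm.grab_frame('top')[:,:,::-1][235:375,365:470]
cv2.imwrite('pics/tr.png',cv2.resize(np.hstack([a,b]),None,fx=3,fy=3,interpolation=cv2.INTER_CUBIC))
s=arm.get_state();yaw=s['ee_rot'][2];print(s['eef_pos'],s['ee_rot'],s['eef_pos'][:2]+.0203*np.array([np.cos(yaw),np.sin(yaw)]))
```

```text
[ 0.50500899 -0.21314298  0.11851862] [-3.14035101e+00  1.04943719e-03 -2.50104666e+00] [ 0.48873307 -0.22527493]
```

View pics/tr.png

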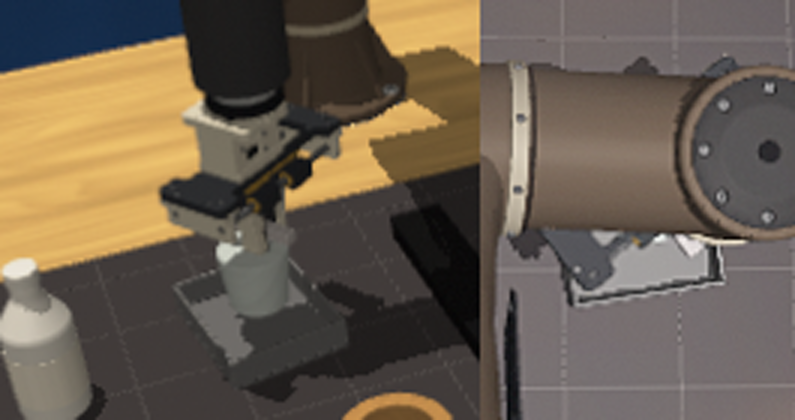

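The plug is over the tray, upright and inside the rim in the scene view, with its underside at about (258,310). I'll set it down gently.

To row units: 0.034 m is 1.36, 0.032 m is 1.28.

Request:
{"method": "shift_gripper", "body": {"steps": [[[0, 0, 0, 0.4, 0], [0, 0, 0, 0.8, 0], [0, 0, 0, 1.12, 0], [0, 0, 0, 1.28, 0], [0, 0, 0, 1.36, 0], [0, 0, 0, 1.36, 0], [0, 0, 0, 1.36, 0]]]}}

```text
t: 9.03
eef_pos: [0.5043, -0.2134, 0.0835]
ee_rot: [-3.142, -0.0, -2.502]
force: [0.1, -0.2, -3.5]
width: 0.0135
gripper_force: 60.0
```

Request:
{"method": "shift_gripper", "body": {"steps": [[[0, 0, 0, 0.04, 0], [0, 0, 0, 0.06, 0], [0, 0, 0, 0.06, 0], [0, 0, 0, 0.06, 0]]]}}

```text
t: 9.37
eef_pos: [0.5043, -0.2133, 0.0823]
ee_rot: [-3.141, 0.0, -2.502]
force: [-0.6, -0.8, -2.7]
width: 0.0136
gripper_force: 60.0
```

To row units: 0.001 m is 0.04, 0.0005 m is 0.02.

Request:
{"method": "shift_gripper", "body": {"steps": [[[0, 0, 0, 0.02, 0], [0, 0, 0, 0.04, 0], [0, 0, 0, 0.04, 0], [0, 0, 0, 0.04, 0]]]}}

```text
t: 9.7
eef_pos: [0.5046, -0.2134, 0.0815]
ee_rot: [-3.141, 0.001, -2.502]
force: [0.4, 0.9, 1.1]
width: 0.0134
gripper_force: 60.0
```

Request:
{"method": "shift_gripper", "body": {"steps": [[[0, 0, 0, 0.02, 0], [0, 0, 0, 0.02, 0], [0, 0, 0, 0.02, 0]]]}}

```text
t: 9.95
eef_pos: [0.505, -0.2135, 0.0814]
ee_rot: [-3.14, 0.001, -2.501]
force: [-0.0, 0.4, 5.3]
width: 0.0135
gripper_force: 60.0
```

It has touched down: the vertical force went from −3 to +5 N. Now release, then rise.

Request:
{"method": "shift_gripper", "body": {"steps": [[[0.02, 0, 0, 0, 0], [0.03, 0, 0, 0, 0], [0.06, 0, 0, 0, 0], [0.06, 0, 0, 0, 0], [0.06, 0, 0, 0, 0], [0.06, 0, 0, 0, 0], [0.06, 0, 0, 0, 0], [0.06, 0, 0, 0, 0], [0.06, 0, 0, 0, 0], [0.06, 0, 0, 0, 0]]]}}

```text
t: 10.78
eef_pos: [0.5042, -0.2133, 0.0806]
ee_rot: [3.142, -0.0, -2.502]
force: [-0.4, 0.9, 0.7]
width: 0.06
gripper_force: 0.0
```

Request:
{"method": "shift_gripper", "body": {"steps": [[[0.06, 0, 0, -0.2, 0], [0.06, 0, 0, -0.8, 0], [0.06, 0, 0, -1.6, 0], [0.06, 0, 0, -2.8, 0], [0.06, 0, 0, -4, 0], [0.06, 0, 0, -5.6, 0], [0.06, -1.2, 0, -6.4, 0], [0.06, -2.8, 0, -6.4, 0], [0.06, -4, 1.2, -6.4, 0], [0.06, -4.8, 2.8, -6.4, 0], [0.06, -5.2, 4, -6.4, 0], [0.06, -5.6, 5.6, -6.4, 0], [0.06, -5.6, 6.8, -6.4, 0], [0.06, -5.6, 8, -6.4, 0], [0.06, -5.6, 8, -6.4, 0], [0.06, -5.6, 8, -6.4, 0]]]}}

```text
t: 12.12
eef_pos: [0.4966, 0.0319, 0.2415]
ee_rot: [-3.141, 0.001, -2.499]
force: [0.1, 0.5, 0.4]
width: 0.06
gripper_force: 0.0
```

Run:
```python
from station import arm
import cv2,numpy as np
a=arm.grab_frame('scene')[:,:,::-1][170:330,150:450];b=arm.grab_frame('top')[:,:,::-1][140:390,130:530]
cv2.imwrite('pics/end.png',np.vstack([cv2.resize(a,(600,320)),cv2.resize(b,(448,280))]) if 0 else np.vstack([cv2.resize(a,(500,267)),cv2.resize(b,(500,312))]))
print(arm.get_state()['force'])
```

```text
[-0.07801232  0.08019775 -0.24424519]
```

View pics/end.png

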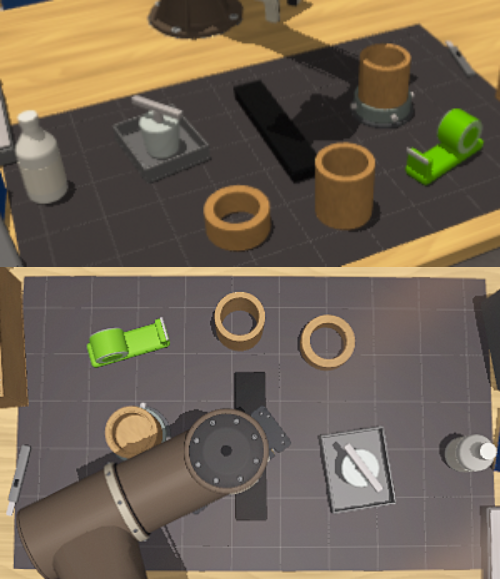

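The plug stands upright at the middle of the tray, about (358,467) in the lower view. The core is empty, everything else is in place, and the robot is clear.

```bash
python3 -c "
from station import arm
print(arm.job_done())"
```

```text
the job is handed in; nothing more can be done
None
```

The plug was twisted about 0.8 rad in its seat, drawn out and set down upright in the middle of the tray; the final pictures show the other things where they were, and the job is handed in, though no verdict was printed.

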